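# Set the air valve on a dental practice desk to half open

### The job

On the desk stand two small ball valves with black-sleeved levers; only one has a round pressure gauge on its pipe. Turn the lever of the valve with the gauge to half open: midway between shut (lever square across the pipe) and fully open (lever in line with the pipe, pointing to the gauge). Leave the other valve's lever as it is, and let go of the lever when it is set.

Things in the scene. Friction and masses are not known exactly. Their poses are not given: they have to be found in the camera images.
- air_lever (a joint): Opening of the lever of the valve with the gauge, rad: 0 = shut (lever along the valve's +y), 1.571 = fully open (lever along the valve's +x, over the pipe to the gauge); half open is 0.785. Grows as the lever turns clockwise seen from above. Starts at 0 to 0.4; stops at 0 and 1.571. Stiff (0.15 N m, some 3 N at the grip point); stays where it is left.
- air_grip (a point): Grip point on that lever, moving with it: 55 mm out from the vertical turning axis, mid-height of the lever, 83 mm above the desk. The lever is one-sided, level: 24 mm hub, steel strip 12 mm wide, then a black plastic sleeve 16 mm wide and 14 mm high (76 to 90 mm above the desk) from 30 to 92 mm out. The point's y axis points outwards along the lever, z up.
- air_valve: The valve with the gauge, fixed. Origin on the desk, under the lever's turning axis; z up, x along the pipe to outlet and gauge. Foot plate 160 x 60 mm, 20 mm pipe at 40 mm height from x = -80 to a coupling ending at x = 138 mm; brass body; under the lever a 60 mm disc, 71.5 mm high, with marks at shut, half, open. Gauge face up at x = 104 mm, 46 mm across, top 63 mm above the desk.
- spare_grip (a point): The same grip point on the lever of the other valve, to be left alone. That valve is built the same, with the same lever, but has no gauge; its lever starts anywhere between shut and open. y points outwards along the lever, so its turning axis is 55 mm back along -y.

How it is judged:
At the end, for the whole second after the job is handed in: The lever of the valve with the gauge rests at half open, 45 degrees within 10 either way, and is let go; the other valve's lever is where it was, its grip point within 12 mm (value of joint air_lever between 0.611 and 0.96 rad and velocity of joint air_lever between -0.05 and 0.05 rad/s and distance of spare_grip from where it was at the start of the episode below 0.012 m); the robot touches nothing.
It fails at once if the other valve's lever was moved: its grip point more than 12 mm from its start (distance of spare_grip from where it was at the start of the episode above 0.012 m).
It also fails if it takes over 29 s, if anything falls off the work surface, if the arm or the gripper's body presses on something with over 40 N, if the wrist force passes 120 N, or if a joint passes its speed limit or range.

### The arm

A 6-joint arm with a two-finger parallel gripper is mounted at the origin on the work surface. World frame = base frame: x ahead of the robot, y to its left, z up, the work surface at z = 0. Lengths are in m, angles in rad, forces in N, time in s.
With the tool pointing down it reaches from about 0.35 to 0.95 m from the base axis. Payload 17.4 kg.
Tool frame: the origin (TCP) lies at the centre of the arm's flange, where the gripper is bolted on; the fingertips stand 186 mm ahead of it and the grasp point (between the pads) lies 167 mm ahead of it; z points along the fingers, y is the line along which they close (so a half turn about z gives the same grasp; the last joint's range is limited). The gripper opens to 93 mm and grips with 3 to 60 N. Pads are 15 mm wide; open, the fingers measure 128 mm over their backs; the gripper's body (75 mm by 188 mm) begins 65 mm behind the grasp point.
Start: joints at [-1.16, 0.116, 1.442, -0, 1.584, -0.038], TCP at [0.293, -0.608, 0.405] pointing down, gripper open.
Joint ranges: [-2.83, 2.83], [-0.83, 2.19], [0.07, 2.5], [-1.14, 4.28], [0.01, 3], [-2.97, 2.97]. Speed limits (rad/s): [1.89, 1.89, 2.22, 3.14, 3.14, 3.14].

### API

Orientations are given as a unit quaternion [w, x, y, z].
In Python, from workcell import telemetry, optics, ticket gives the robot as it stands. The module is installed in compiled form; this text tells all that it offers.
- The arm moves only by the tool apply_moves, never from a script. Its arguments are lists of equal length, an entry for each row: "jaw": the closure, from 0 (fully open) to 1 (shut); "translation": the shift along the world's x, y, z as a fraction of full scale, a list of three; "spin": the turn about the world's z as a fraction of full scale. In form: {"jaw": [jaw, ...], "translation": [[tx, ty, tz], ...], "spin": [spin, ...]}. A call has 1 to 5 rows; each row is the pose to reach, as a shift and turn from the pose commanded when the call began, turning the shorter way round; what a row does not reach only later rows make up. Full scale, the value 1, is 0.25 m for a shift and 360 degrees for a turn. A row lasts 1/8 s, in which the tool goes at most 62.5 mm and 10.7 degrees, less where a joint would pass 70% of its speed; a pose out of reach is approached as far as the arm can. A call with a number of a shift or a turn outside -1 to 1 is refused whole. A call with a gripper value outside its range is refused whole. The fingers move at their own pace and stop on an object; the grip force is fixed at half the most. Time passes only in rows, so rows that repeat a pose let the fingers close. It gives the time, the measured TCP pose, the force, the opening and the grip force at its end, in the units of the state.
- telemetry.get_state(): the state, without advancing time (a new reading comes with each control period).
- optics.read_camera(name): name is "scene" or "top"; returns (picture, depth): 400x640x3 uint8, red, green, blue; 400x640 float32, m along the optical axis (not along the pixel's ray), 0 where there is no reading.
- optics.camera_params(name): a dict with "K" (3x3 intrinsics, pixels), "rvec" (rotation vector, rad) and "tvec" (3), from world to camera coordinates, as OpenCV has them. Camera axes: x right, y down, z forward; pixel columns grow to the right and rows downward; lengths in m; the calibration is good to about 2 mm. A picture is of the moment at which its call begins. camera_params takes no time and is no camera call.
- ticket.job_done(): hands the job in; it is judged then, once.
Trained networks look in the newest picture that a camera, given by its name, has taken for a name from the list of things; names that differ only in an ending like _2 or _b are one class to them, and where a whole thing is asked for, a point or a joint stands for the part that bears it (a point fixed in the world has none). Each returns a list of dicts, best first, with "p" (0 to 1); they miss things now and then, are a little off and sometimes report something else, mostly with a low value. They report only what shows in the picture. A call takes as long as a camera call.
- optics.masks_of(query, camera): "region" (400x640 bool, what is visible of it) and "bbox" ([centre column, centre row, width, height] in pixels, round what is visible of it).
The state is a dict: "clock": time; "qpos": joint angles; "joint_vel": joint speeds; "effort": joint torques, N m; "ee_pos": TCP position; "orientation": TCP orientation; "contact_force": force on the tool from outside, world axes, zero at the start; "moment": the same for the moment, N m; "gripper_width": opening from 0.0 (shut) to 1.0 (fully open); "finger_force": force on a finger pad.
Only numpy, scipy, OpenCV 4.12 (cv2) and the standard library are available. Lean on these libraries where they do the work, as an engineer would, in place of code of your own. Each camera call takes 0.05 s, during which the arm holds its last target. There are 200 camera calls.

## Working session

There is one attempt and no reset: what is moved stays moved. The work goes in short steps, Python scripts to look and compute and a tool call to move; the robot and the scene stay as the last step left them, time stands still between calls to the robot, and variables do not carry over. Pictures are saved under pics/ and viewed, at most 10 in all, crops included, and the job is handed in when it is done.

Besides the shell and the picture viewer there is one more tool, called after "Emit:" as name(argument=value, ...), one argument or row to a line, values as JSON. apply_moves: Moves the arm, as the interface text tells. Shift numbers are shares of 0.25 m and turn numbers shares of 360 degrees, none past 1 either way. Its arguments: {"type":"object","properties":{"jaw":{"type":"array","items":{"type":"number"}},"translation":{"type":"array","items":{"type":"array","items":{"type":"number","minimum":-1,"maximum":1}}},"spin":{"type":"array","items":{"type":"number","minimum":-1,"maximum":1}}},"required":["jaw","translation","spin"]}

```bash
mkdir -p pics; cat > h.py <<'E'
import numpy as np, cv2
from workcell import telemetry, optics, ticket
def cam(n):
    p=optics.camera_params(n); return np.array(p["K"]),cv2.Rodrigues(np.array(p["rvec"],float))[0],np.array(p["tvec"],float).ravel()
def pts(n,d,m=None):
    K,R,t=cam(n); v,u=np.nonzero((d>0)&(m if m is not None else True)); z=d[v,u]
    c=np.stack([(u-K[0,2])/K[0,0]*z,(v-K[1,2])/K[1,1]*z,z],1)
    return (c-t)@R,u,v
E
python3 - <<'E'
from h import *
for n in("top","scene"):
    im,d=optics.read_camera(n); cv2.imwrite(f"pics/{n}1.png",im[:,:,::-1])
    for q in("air_valve","air_grip","spare_grip"):
        for r in optics.masks_of(q,n)[:3]:
            P,u,v=pts(n,d,r["region"]); print(n,q,round(r["p"],2),np.round(r["bbox"]),len(P),np.median(P,0).round(3),P.min(0).round(3),P.max(0).round(3))
s=telemetry.get_state();print(s["clock"],s["ee_pos"],s["orientation"])
E
```

```text
top air_valve 0.57 [236. 191.  94. 119.] 3532 [0.53  0.185 0.051] [ 0.442  0.119 -0.002] [0.665 0.27  0.097]
top air_grip 0.88 [216. 206.  59.  33.] 583 [0.527 0.221 0.089] [0.5   0.174 0.069] [0.553 0.272 0.097]
top spare_grip 0.65 [406. 156.  44.  52.] 613 [ 0.599 -0.111  0.089] [ 0.558 -0.15  -0.003] [ 0.644 -0.074  0.099]
scene air_valve 0.79 [433. 257.  93. 103.] 4032 [0.559 0.2   0.053] [ 0.4    0.118 -0.004] [0.67  0.272 0.095]
scene air_grip 0.76 [448. 220.  60.  14.] 798 [0.531 0.222 0.086] [ 0.4    0.174 -0.004] [0.554 0.272 0.095]
scene air_grip 0.65 [237. 202.  19.  40.] 447 [ 0.605 -0.108  0.087] [ 0.546 -0.145  0.004] [ 0.65  -0.074  0.094]
scene spare_grip 0.95 [241. 201.  17.  36.] 442 [ 0.606 -0.108  0.087] [ 0.561 -0.145  0.069] [ 0.65  -0.074  0.094]
0.4 [ 0.29284686 -0.60817459  0.404652  ] [-8.13815846e-05  9.74935442e-01  2.22487927e-01 -1.14367284e-05]
```

View pics/top1.png

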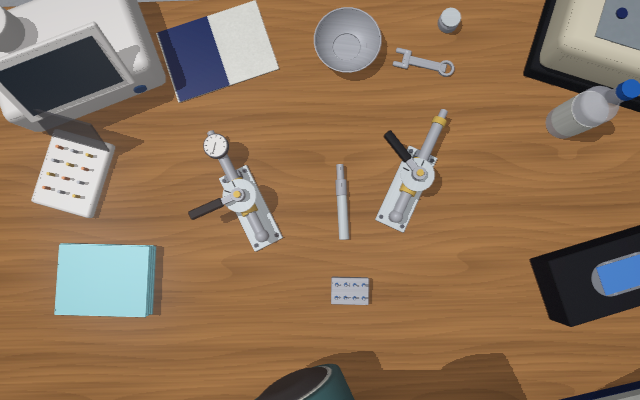

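View pics/scene1.png

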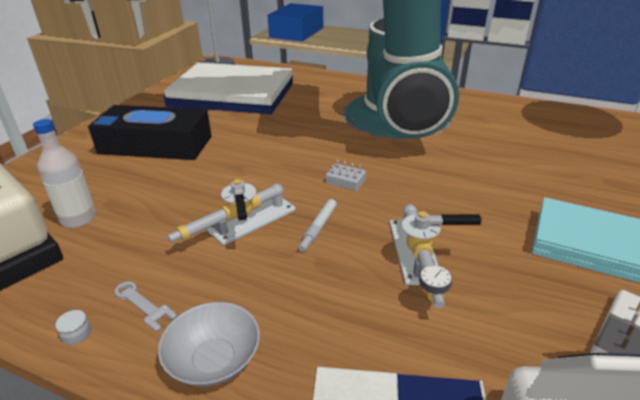

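The top view shows the gauge valve with its hub at (238,195), gauge at (216,146) and lever tip at (190,215). The spare valve's hub is at (420,173), with its lever tip at (388,134). The scene view agrees. Next I compute positions from pixels at the known heights.

```bash
python3 - <<'E'
from h import *
im,d=optics.read_camera("top")
K,R,t=cam("top"); C=-R.T@t
def at(u,v,h):
    r=R.T@np.linalg.inv(K)@[u,v,1]; return (C+r*(h-C[2])/r[2])
hub=at(238,195,.092); g=at(216,146,.063); foot=at(262,238,.04)
print("hub",hub.round(3),"gauge",g.round(3),np.linalg.norm(g-hub), "pipe az",np.degrees(np.arctan2(*(g-hub)[1::-1])),np.degrees(np.arctan2(*(g-foot)[1::-1])))
m=optics.masks_of("air_grip","top")[0]["region"]
P,u,v=pts("top",d,m); dark=im[v,u].max(1)<70; S=P[dark&(P[:,2]>.07)]
c=S[:,:2].mean(0); w,V=np.linalg.eigh(np.cov(S[:,:2].T)); a=V[:,1]; a=a*np.sign(a@(c-hub[:2]))
print("sleeve c",c.round(4),"az",np.degrees(np.arctan2(a[1],a[0])),"az from hub",np.degrees(np.arctan2(*(c-hub[:2])[::-1])),np.linalg.norm(c-hub[:2]),S[:,2].max(), "axis est",(c-.061*a).round(4))
E
```

```text
hub [0.54  0.184 0.092] gauge [0.634 0.228 0.063] 0.10803354331994956 pipe az 25.435564437059732 24.5951483796327
sleeve c [0.5165 0.2379] az 114.21137359174348 az from hub 113.15500639921672 0.059011737524061365 0.09279709799492084 axis est [0.5415 0.1823]
```

Emit:
apply_moves(
  jaw=[0,0,0,0,0],
  translation=[
    [0.06,0.24,0],
    [0.12,0.48,0],
    [0.18,0.72,0],
    [0.24,0.96,0],
    [0.25,1.0,0],
  ],
  spin=[0.02,0.04,0.06,0.08,0.082],
)

```text
clock: 1.12
ee_pos: [0.3558, -0.3555, 0.4054]
orientation: [0.001, 0.885, 0.466, 0.0]
contact_force: [-0.0, 0.2, 0.2]
gripper_width: 0.998
finger_force: 0.0
```

Emit:
apply_moves(
  jaw=[0.3,0.3,0.3,0.3,0.3],
  translation=[
    [0.06,0.24,0],
    [0.12,0.48,0],
    [0.18,0.72,0],
    [0.24,0.96,0],
    [0.25,1.0,0],
  ],
  spin=[0.02,0.04,0.06,0.08,0.082],
)

```text
clock: 1.75
ee_pos: [0.4184, -0.1059, 0.405]
orientation: [0.0, 0.737, 0.676, 0.0]
contact_force: [-0.6, -0.4, -0.1]
gripper_width: 0.697
finger_force: 0.0
```

Emit:
apply_moves(
  jaw=[0.3,0.3,0.3,0.3,0.3],
  translation=[
    [0.06,0.24,0],
    [0.12,0.48,0],
    [0.18,0.72,0],
    [0.24,0.96,0],
    [0.25,1.0,0],
  ],
  spin=[0.02,0.04,0.06,0.08,0.082],
)

```text
clock: 2.38
ee_pos: [0.4814, 0.1437, 0.4042]
orientation: [-0.0, 0.542, 0.841, -0.0]
contact_force: [0.7, -1.2, -0.5]
gripper_width: 0.702
finger_force: 0.0
```

Emit:
apply_moves(
  jaw=[0.3,0.3,0.3,0.3,0.3],
  translation=[
    [0.074,0.19,0],
    [0.148,0.376,0],
    [0.148,0.376,-0.1],
    [0.148,0.376,-0.2],
    [0.148,0.376,-0.2],
  ],
  spin=[0,0,0,0,0],
)

```text
clock: 3.0
ee_pos: [0.518, 0.2343, 0.353]
orientation: [-0.001, 0.544, 0.839, -0.001]
contact_force: [-0.2, 0.1, 0.7]
gripper_width: 0.701
finger_force: 0.0
```

```bash
python3 - <<'E'
from h import *
im,d=optics.read_camera("scene"); cv2.imwrite("pics/s2.png",cv2.resize(im[130:330,330:560,::-1],None,fx=2.5,fy=2.5))
E
```

```text
(no output)
```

View pics/s2.png

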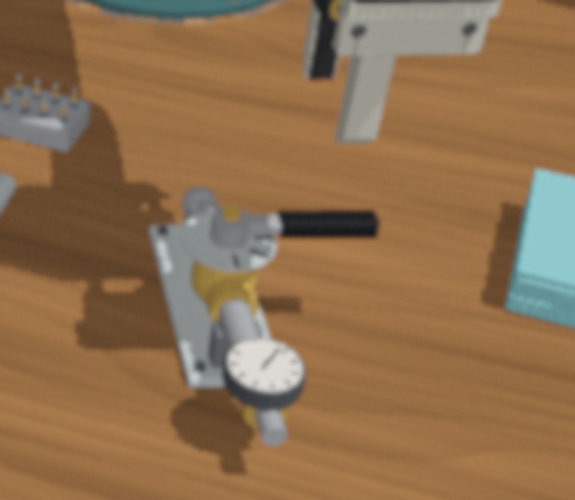

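The crop shows the gripper above the sleeve. The near finger is at about (360,130) and the sleeve spans (280–375, 223), which fits the computed offsets. I'll lower it and close.

Emit:
apply_moves(
  jaw=[0.3,0.3,0.3,0.3,0.3],
  translation=[
    [0,0,-0.12],
    [0,0,-0.24],
    [0,0,-0.34],
    [0,0,-0.388],
    [0,0,-0.388],
  ],
  spin=[0,0,0,0,0],
)

```text
clock: 3.68
ee_pos: [0.5177, 0.2355, 0.2583]
orientation: [0.0, 0.543, 0.84, 0.0]
contact_force: [-0.4, 0.3, -0.1]
gripper_width: 0.702
finger_force: 0.0
```

Emit:
apply_moves(
  jaw=[0.6,0.85,1,1,1],
  translation=[
    [0,0,0],
    [0,0,0],
    [0,0,0],
    [0,0,0],
    [0,0,0],
  ],
  spin=[0,0,0,0,0],
)

```text
clock: 4.3
ee_pos: [0.5174, 0.2359, 0.2578]
orientation: [0.0, 0.543, 0.84, 0.0]
contact_force: [2.9, 3.3, -0.3]
gripper_width: 0.215
finger_force: 1.5
```

Emit:
apply_moves(
  jaw=[1,1,1,1,1],
  translation=[
    [0,0,0],
    [0,0,0],
    [0.02,0.008,0],
    [0.042,0.014,0],
    [0.086,0.02,0],
  ],
  spin=[0,0,-0.015,-0.031,-0.061],
)

```text
clock: 4.92
ee_pos: [0.5388, 0.2413, 0.2579]
orientation: [-0.0, 0.694, 0.72, 0.0]
contact_force: [-2.2, 1.5, 0.9]
gripper_width: 0.165
finger_force: 30.0
```

Emit:
apply_moves(
  jaw=[1,1,1,1,1],
  translation=[
    [0.022,-0.001,0],
    [0.045,-0.003,0],
    [0.066,-0.008,0],
    [0.087,-0.014,0],
    [0.087,-0.014,0],
  ],
  spin=[-0.015,-0.031,-0.046,-0.061,-0.061],
)

```text
clock: 5.55
ee_pos: [0.5607, 0.2378, 0.2579]
orientation: [-0.001, 0.818, 0.576, 0.0]
contact_force: [-2.4, 8.0, 1.4]
gripper_width: 0.166
finger_force: 30.2
```

```bash
python3 - <<'E'
from h import *
s=telemetry.get_state();q=s["orientation"];a=2*np.degrees(np.arctan2(q[2],q[1]))
print(s["clock"],s["ee_pos"],s["contact_force"],s["moment"],s["gripper_width"],s["finger_force"],"tool x az",a,"from axis",np.degrees(np.arctan2(s["ee_pos"][1]-.183,s["ee_pos"][0]-.541)))
E
```

```text
5.55 [0.56066961 0.23784405 0.2578626 ] [-2.36481305  7.97850475  1.40646684] [ 1.1826191   0.3485357  -0.42134856] 0.16638624356662174 30.179106295108795 tool x az 70.31774904759752 from axis 70.26982458477535
```

Emit:
apply_moves(
  jaw=[0.6,0.5,0.5,0.5,0.5],
  translation=[
    [0,0,0],
    [0,0,0],
    [0,0,0],
    [0,0,0],
    [0,0,0.1],
  ],
  spin=[0,0,0,0,0],
)

```text
clock: 6.18
ee_pos: [0.5603, 0.2372, 0.2812]
orientation: [-0.0, 0.817, 0.577, -0.002]
contact_force: [-0.1, 0.5, -0.2]
gripper_width: 0.498
finger_force: 0.0
```

Emit:
apply_moves(
  jaw=[0.5,0.5,0.5,0.5,0.5],
  translation=[
    [0,0,0.2],
    [0,0,0.4],
    [-0.1,-0.2,0.6],
    [-0.2,-0.4,0.6],
    [-0.3,-0.6,0.6],
  ],
  spin=[0,0,0,0,0],
)

```text
clock: 6.8
ee_pos: [0.4845, 0.0861, 0.4337]
orientation: [0.0, 0.817, 0.577, 0.001]
contact_force: [0.5, -1.6, -0.2]
gripper_width: 0.496
finger_force: 0.0
```

Emit:
apply_moves(
  jaw=[0.5,0.5,0.5,0.5,0.5],
  translation=[
    [0,-0.2,0],
    [0,-0.4,0],
    [0,-0.5,0],
    [0,-0.5,0],
    [0,-0.5,0],
  ],
  spin=[0,0,0,0,0],
)

```text
clock: 7.42
ee_pos: [0.4856, -0.0372, 0.4328]
orientation: [-0.0, 0.817, 0.576, 0.0]
contact_force: [-0.7, 0.4, -0.4]
gripper_width: 0.501
finger_force: 0.0
```

```bash
python3 - <<'E'
from h import *
im,d=optics.read_camera("top"); cv2.imwrite("pics/t3.png",cv2.resize(im[100:280,150:470,::-1],None,fx=2.4,fy=2.4))
for r in optics.masks_of("air_grip","top")[:2]:
    P,u,v=pts("top",d,r["region"]); S=P[(im[v,u].max(1)<70)&(P[:,2]>.07)&(P[:,2]<.11)]
    if len(S)<10: continue
    c=S[:,:2].mean(0); w,V=np.linalg.eigh(np.cov(S[:,:2].T)); a=V[:,1]; a*=np.sign(a[1])
    print(r["p"],len(S),c,np.degrees(np.arctan2(a[1],a[0])),np.degrees(np.arctan2(c[1]-.183,c[0]-.541)))
E
```

```text
0.71 113 [0.56288307 0.2397073 ] 69.38458645762847 68.89864273828742
```

View pics/t3.png

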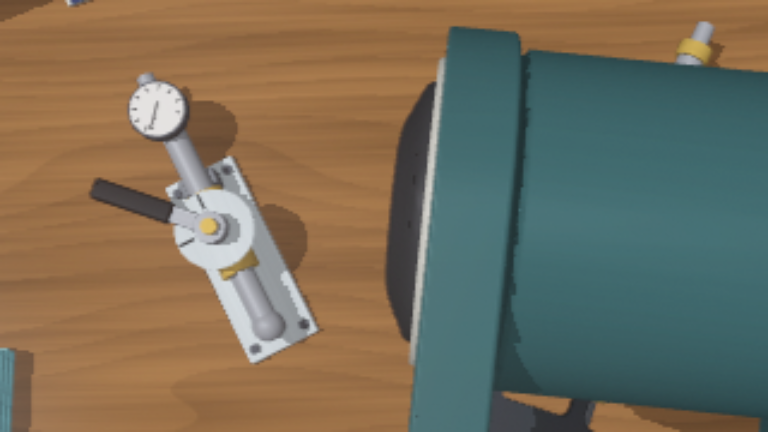

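The lever now runs from the hub at (209,227) to its tip at (95,188), midway between the shut and open marks. It measures 69.4° against a pipe at about 25°, so it is about 44° open. The arm is clear.

```bash
python3 -c "
from h import *
print(ticket.job_done())"
```

```text
the job is handed in; nothing more can be done
None
```

The gauge valve's lever is set to about 44–45° (half open) and released, the arm never went near the other valve's lever, and the job is handed in at about 7.5 s of the 29 s limit; no verdict came back.

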